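Dock the cordless engraver and hold its recessed reset

TASK

The cordless engraver standing on the bench has locked out and needs a reset: lay it on its side in the sloping cradle of its charging dock, tail down against the end plate and nose up the slope, and let go of it without dropping or ramming it. Then take the pin punch from the punch rack, reach its thin pin down through the small round hole in the dock's deck and push the recessed reset button right down, without forcing it. Finish while still holding the button down with the punch in the gripper, the engraver lying in the cradle and everything else on the bench left where it was.

Things in the scene. Friction and masses are not known exactly. Their poses are not given: they have to be found in the camera images.
- engraver: cordless engraver: grey cylinder 30 mm in diameter to 128 mm from its flat tail, then black cone, collet nut and thin bur, 168 mm in all, 0.18 to 0.29 kg, centre of mass about 60 mm from the tail. Starts upright on its tail on the bench, right of the dock. Origin: centre of the tail face; z axis points to the nose (up at the start). Round: yaw does not matter.
- dock: charging dock, fixed to the bench: flat light grey deck 130 x 200 mm, 36 mm high, with the cradle over its far half and the reset hole near its near right corner. Origin: centre of the underside; x away from the robot, y to the left (turned up to 20 degrees from that), z up.
- cradle: the dock's cradle, sloping up to the left at 25 degrees. Origin: seat of the engraver's tail centre, 60 mm above the bench, on the end plate (46 mm wide, 13 mm above the axis); z: up the slope along the lying engraver to its nose; y: down into the saddles; x: level. Two 90 degree V saddles, at z = 2-20 and 62-76 mm, 36 mm wide, tops 4 mm below the axis; elsewhere fingers have room.
- reset_hole (a point): centre of the mouth of the round hole in the dock's deck, 12 mm in diameter, 36 mm above the bench. Straight down inside it, 12 mm below the mouth, is the flat top of the white reset button (10 mm in diameter).
- reset_button (a joint): travel of the reset button, m: 0 at rest, 0.005 when right down against its stop (it moves straight down); springs back. It takes about 2.2 N to start it and 5 N to hold it right down.
- pin_punch: bright steel pin punch, 133 mm long, 0.07 to 0.12 kg, standing point down in one of the rack's four holes: pin 5 mm in diameter for the lowest 40 mm, cone to 52 mm, then a round body 12 mm in diameter (grooved from 82 to 120 mm) and a domed head. The tallest and the only thin-pinned one there. Origin: centre of the pin's flat end; z axis up along the punch.
- rack: punch rack, fixed: wooden base 190 x 56 mm, 8 mm thick (the punches stand on it), and a steel plate with its top 58 mm above the bench with four 16 mm holes in a row along the rack's x axis, 46 mm apart. Open between the plates. Origin: centre of the underside; x away from the robot (turned up to 12 degrees).
- square_punch: another punch in the rack, square 10.5 mm body, 108 mm long, thick foot (14 mm, too thick for the reset hole). Origin: centre of its foot. Leave it.
- chisel: flat chisel in the rack, 13.5 x 8 mm, 130 mm long, 14 mm wide edge (too wide for the reset hole). Origin: centre of its foot. Leave it.
- doming_punch: doming punch in the rack, round 14 mm dark body with a ball foot, 116 mm long (too thick for the reset hole). Origin: bottom of its foot. Leave it.
- jar: green glass jar with a steel lid, 52 mm in diameter, 70 mm high, standing beyond the dock. Origin: centre of its underside. Leave it.
- tin: small round tin, 48 mm in diameter, 55 mm high, beyond the dock. Origin: centre of its underside. Leave it.
- hammer: hammer with a wooden handle and steel head, about 250 mm long, lying at the far right. Leave it.
- oilstone: oilstone in a wooden block, 56 x 140 x 28 mm, lying near the robot. Origin: centre of its underside. Leave it.
- plate_disc: engraved aluminium disc, 104 mm in diameter, 6 mm thick, lying near the robot. Origin: centre of its underside. Leave it.
Not all that is in view belongs to the job. Of the things that look like the engraver, the smaller one is meant.

How it is judged (in metres and radians):
On the way, in this order (a step that is already met when the one before it is completed fails the run):
1. the engraver lies home in the cradle, released, while the reset button is still up (x of engraver in the frame of cradle between -0.004 and 0.004 m and y of engraver in the frame of cradle between -0.005 and 0.005 m and z of engraver in the frame of cradle between -0.004 and 0.008 m and angle between the z axis of engraver and the z axis of cradle, either way round below 0.08 rad and linear speed of engraver below 0.02 m/s and contact force between each of the arm, the fingers and engraver below 0.2 N and value of joint reset_button below 0.001 m), for 0.3 s.
2. the pin punch, held in the gripper, has pushed the reset button right down through the hole (value of joint reset_button above 0.004 m and contact force between pin_punch and dock above 2 N and contact force between the fingers and pin_punch above 2 N), for 0.3 s.
At the end, for the whole second after the job is handed in: Button held at least 4 of 5 mm down by the upright pin punch (over 2 N), itself in the gripper (over 2 N); engraver lies released in the cradle, tail within 8 mm of the end plate, 4 to 5 mm of the axis, 0.08 rad aligned; other things within 40 mm of their starts (all of step 2 and x of engraver in the frame of cradle between -0.004 and 0.004 m and y of engraver in the frame of cradle between -0.005 and 0.005 m and z of engraver in the frame of cradle between -0.004 and 0.008 m and angle between the z axis of engraver and the z axis of cradle, either way round below 0.08 rad and linear speed of engraver below 0.02 m/s and contact force between each of the arm, the fingers and engraver below 0.2 N and angle between pin_punch's own z axis and vertical below 0.4 rad and distance of each of jar, tin, hammer, oilstone, plate_disc, square_punch, chisel, doming_punch from where it was at the start of the episode below 0.04 m); the arm keeps its last pose, push and grip.
It fails at once if the engraver is dropped or knocked over (faster than 0.5 m/s out of the fingers) (contact force between the fingers and engraver below 0.5 N and linear speed of engraver above 0.5 m/s).
It fails at once if the engraver is rammed into the dock (over 100 N) (contact force between engraver and dock above 100 N).
It fails at once if the button or the dock is forced with the punch (over 40 N) (contact force between pin_punch and dock above 40 N).
It fails at once if one of the other things on the bench or in the rack is disturbed (moved over 40 mm) (distance of any of jar, tin, hammer, oilstone, plate_disc, square_punch, chisel, doming_punch from where it was at the start of the episode above 0.04 m).
It also fails if it takes over 64 s, if anything falls off the work surface, if the arm or the gripper's body presses on something with over 40 N, if the wrist force passes 120 N, or if a joint passes its speed limit or range.

ROBOT

A 7-joint arm with a two-finger parallel gripper is mounted at the origin on the work surface. World frame = base frame: x ahead of the robot, y to its left, z up, the work surface at z = 0. Lengths are in mm, angles in rad, forces in N, time in s.
With the tool pointing down it reaches from about 350 to 900 mm from the base axis. Payload 8.1 kg.
Tool frame: the origin (TCP) lies midway between the tips of the shut fingers; the grasp point (between the pads) lies 19 mm behind it; z points along the fingers, y is the line along which they close (so a half turn about z gives the same grasp; the last joint's range is limited). The gripper opens to 85 mm and grips with 20 to 120 N. Pads are 22 mm wide; open, the fingers measure 114 mm over their backs; the gripper's body (76 mm by 85 mm) begins 54 mm behind the grasp point. The pads swing forward as they close: fully open they stand 13 mm farther back than shut.
Start: joints at [1.149, 0.434, 0.025, 1.573, -0.012, 1.134, -0.075], TCP at [195.869, -593.529, 231.323] pointing down, gripper open.
Joint ranges: [-2.62, 2.62], [-0.44, 2.09], [-1.27, 1.32], [0.08, 2.57], [-1.32, 4.46], [0.12, 2], [-2.74, 2.74]. Speed limits (rad/s): [2.22, 2.22, 3.01, 3.01, 3.14, 3.14, 3.14].

INTERFACE

Orientations are given as a rotation vector (axis times angle).
In Python, from plant import observe, read_camera, hand_in, cut_out gives the robot as it stands.
- The arm moves only by the shell command python3 -m inch 'ROWS' [OPENING] [FORCE]. ROWS is JSON, a list of rows, each a list of 6 numbers: the shift along the tool's x, y, z in cm, then the turn, a rotation vector about the tool's x, y, z in degrees. A call has 1 to 12 rows; each row is the pose to reach, as a shift and turn from the pose commanded when the call began, along the tool's axes at that moment; what a row does not reach only later rows make up. A row lasts 1/8 s, in which the tool goes at most 62.5 mm and 10.7 degrees, less where a joint would pass 70% of its speed; a pose out of reach is approached as far as the arm can. A call with a gripper value outside its range is refused whole. OPENING is the opening, from 0 (shut) to 1 (fully open), set as the call begins (- or left out, the last holds). The fingers move at their own pace and stop on an object; FORCE is the grip in N (left out, the last holds). Time passes only in rows, so rows that repeat a pose let the fingers close. It gives the time, the measured TCP pose, the force, the opening and the grip force at its end, in the units of the state.
- observe(): the state, without advancing time (a new reading comes with each control period).
- read_camera(name): name is "scene" or "side" or "wrist"; returns a dict with "pixels" (400x640x3 uint8, red, green, blue), "fx", "fy", "cx", "cy" (pixels), "extrinsics" (4x4, takes a point from camera to world coordinates). Camera axes: x right, y down, z forward; pixel columns grow to the right and rows downward; lengths in mm; the calibration is good to about 2 mm. The wrist camera is an equidistant fisheye: a pixel r from the principal point sees the ray r / f radians off the axis. A picture is of the moment at which its call begins. There is no depth.
- hand_in(): hands the job in; it is judged then, once.
Trained networks look in a picture, given as the dict that the camera call returned (one of the last four; its "shot" number tells which), for a name from the list of things; names that differ only in an ending like _2 or _b are one class to them, and where a whole thing is asked for, a point or a joint stands for the part that bears it (a point fixed in the world has none). Each returns a list of dicts, best first, with "p" (0 to 1); they miss things now and then, are a little off and sometimes report something else, mostly with a low value. They report only what shows in the picture. A call takes as long as a camera call. They do not tell look-alikes from the thing itself.
- cut_out(picture, query): "region" (400x640 bool, what is visible of it) and "extent" ([left, top, right, bottom] in pixels, round what is visible of it).
The state is a dict: "clock": time; "joint_pos": joint angles; "joint_vel": joint speeds; "tau": joint torques, N m; "ee_pos": TCP position; "ee_rot": TCP orientation; "ft_force": force on the tool from outside, world axes, zero at the start; "wrist_torque": the same for the moment, N m; "finger_gap": finger opening in mm; "grasp_force": force on a finger pad.
Only numpy, scipy, OpenCV 4.12 (cv2) and the standard library are available. Lean on these libraries where they do the work, as an engineer would, in place of code of your own. Each camera call takes 0.05 s, during which the arm holds its last target. There are 200 camera calls.

## Working session

There is one attempt and no reset: what is moved stays moved. The work goes in short steps, Python scripts to look and compute and a shell command to move; the robot and the scene stay as the last step left them, time stands still between calls to the robot, and variables do not carry over. Pictures are saved under pics/ and viewed, at most 14 in all, crops included, and the job is handed in when it is done.

```bash
ls; mkdir -p pics
cat > h.py <<'E'
import numpy as np,cv2
from scipy.spatial.transform import Rotation as R
from plant import observe,read_camera,hand_in,cut_out
def proj(c,P):
    T=np.array(c["extrinsics"]);P=np.atleast_2d(P);q=(P-T[:3,3])@T[:3,:3]
    return np.c_[c["fx"]*q[:,0]/q[:,2]+c["cx"],c["fy"]*q[:,1]/q[:,2]+c["cy"]]
def ray(c,u,v,fish=False):
    T=np.array(c["extrinsics"]);a=(u-c["cx"])/c["fx"];b=(v-c["cy"])/c["fy"]
    if fish:
        r=np.hypot(a,b);s=np.sin(r)/max(r,1e-9);d=np.array([a*s,b*s,np.cos(r)])
    else: d=np.array([a,b,1.])
    return T[:3,3],T[:3,:3]@(d/np.linalg.norm(d))
def atz(c,u,v,z,fish=False):
    o,d=ray(c,u,v,fish);return o+d*(z-o[2])/d[2]
def tri(rs):
    A=sum(np.eye(3)-np.outer(d,d) for o,d in rs);b=sum((np.eye(3)-np.outer(d,d))@o for o,d in rs);return np.linalg.solve(A,b)
def save(c,n): cv2.imwrite("pics/"+n,np.ascontiguousarray(c["pixels"][:,:,::-1]))
def torow(p,rot):
    "shift cm/turn deg from the current measured pose to pose p, rotation rot"
    s=observe();R0=R.from_rotvec(s["ee_rot"]);d=R0.inv().apply(np.array(p)-s["ee_pos"])/10
    return np.round(np.r_[d,(R0.inv()*rot).as_rotvec(degrees=True)],2).tolist()
E
python3 - <<'E'
from h import *
np.set_printoptions(suppress=True,precision=3)
s=observe();print(s["ee_pos"],s["ee_rot"],s["clock"])
for n in("scene","side"):
    c=read_camera(n);save(c,n+".png");print(n,c["fx"],c["cx"],c["cy"],np.array(c["extrinsics"]))
    for q in("engraver","pin_punch","dock","rack","square_punch","chisel","doming_punch","hammer","jar","tin"):
        for r in cut_out(c,q)[:3]:
            print(q,round(r["p"],2),r["extent"])
E
```

```text
pics
[ 195.686 -593.027  230.556] [-3.1   -0.498  0.001] 0.0
scene 461.52781204482403 316.37536258494947 206.81572066191393 [[  -0.604    0.423   -0.676 1270.459]
 [   0.797    0.319   -0.512  562.291]
 [  -0.001   -0.848   -0.53   655.33 ]
 [   0.       0.       0.       1.   ]]
engraver 0.86 [249.8, 104.9, 270.3, 176.6]
engraver 0.78 [213.2, 141.6, 223.5, 195.9]
pin_punch 0.6 [438.5, 255.9, 456.0, 309.1]
pin_punch 0.55 [472.7, 217.1, 485.9, 252.5]
dock 0.97 [248.1, 207.0, 351.5, 268.4]
rack 0.61 [422.9, 246.3, 496.2, 323.6]
square_punch 0.66 [463.4, 236.5, 474.3, 266.0]
square_punch 0.57 [455.1, 241.4, 465.8, 278.9]
square_punch 0.46 [212.4, 142.1, 226.0, 197.6]
chisel 0.76 [454.8, 240.6, 465.4, 279.2]
chisel 0.17 [375.7, 201.7, 421.5, 225.0]
doming_punch 0.85 [440.1, 253.8, 456.1, 309.0]
hammer 0.38 [464.8, 234.0, 474.5, 266.1]
jar 0.86 [215.4, 233.5, 245.8, 252.4]
tin 0.66 [301.8, 277.1, 326.4, 309.4]
tin 0.38 [455.2, 240.1, 464.2, 279.3]
side 419.8823189038509 325.0347064503997 202.97890007746517 [[   0.998   -0.046    0.048  508.356]
 [  -0.066   -0.793    0.606 -641.39 ]
 [   0.01    -0.608   -0.794  919.443]
 [   0.       0.       0.       1.   ]]
engraver 0.7 [236.9, 298.2, 261.8, 356.3]
engraver 0.27 [333.9, 204.6, 360.9, 237.4]
pin_punch 0.56 [276.2, 95.1, 289.5, 115.8]
dock 0.86 [296.5, 181.1, 374.7, 260.6]
rack 0.83 [275.8, 110.7, 336.1, 138.0]
square_punch 0.67 [295.7, 100.5, 303.1, 130.2]
chisel 0.42 [308.7, 91.6, 315.5, 126.6]
doming_punch 0.55 [325.2, 97.9, 332.2, 126.0]
hammer 0.75 [350.7, 298.5, 474.3, 381.4]
hammer 0.62 [241.4, 229.0, 265.6, 282.5]
jar 0.58 [391.2, 217.7, 412.1, 249.8]
tin 0.74 [373.9, 159.0, 387.7, 184.2]
```

View pics/scene.png

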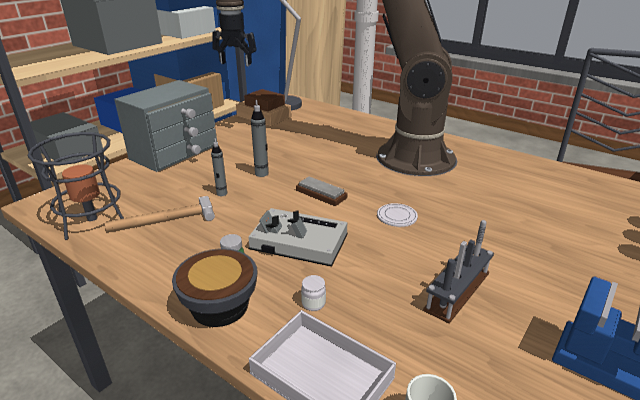

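View pics/side.png

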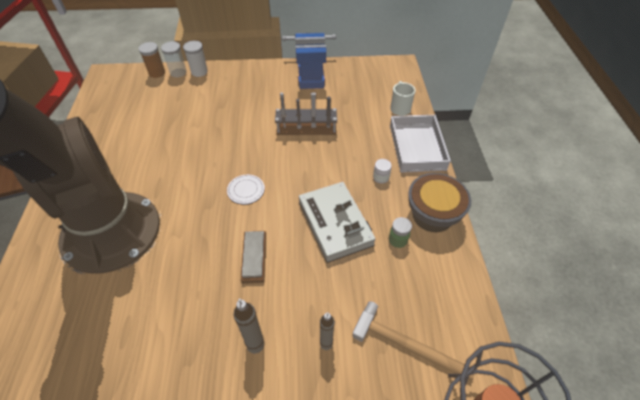

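The scene view shows the small engraver at about (218,170) and the larger look-alike at (260,140). The dock is at (300,235) and the tall bright pin punch at (480,235). In the side view the small engraver is at (327,332), the dock at (337,222) with its hole at about (328,239), and the punch is the leftmost in the rack at (283,105).

Run:
```python
from h import *
a=cv2.imread("pics/scene.png");b=cv2.imread("pics/side.png")
def cr(i,x,y,w,h,W,H): return cv2.resize(i[y:y+h,x:x+w],(W,H),interpolation=cv2.INTER_CUBIC)
top=np.hstack([cr(a,240,200,120,75,480,300),cr(b,290,175,90,90,300,300)])
bot=np.hstack([cr(a,205,135,30,70,128,300),cr(b,310,305,40,50,240,300),cr(a,420,210,80,80,300,300),np.zeros((300,112,3),np.uint8)])
cv2.imwrite("pics/crop.png",np.vstack([top,bot]))
```

```text
(no output)
```

View pics/crop.png

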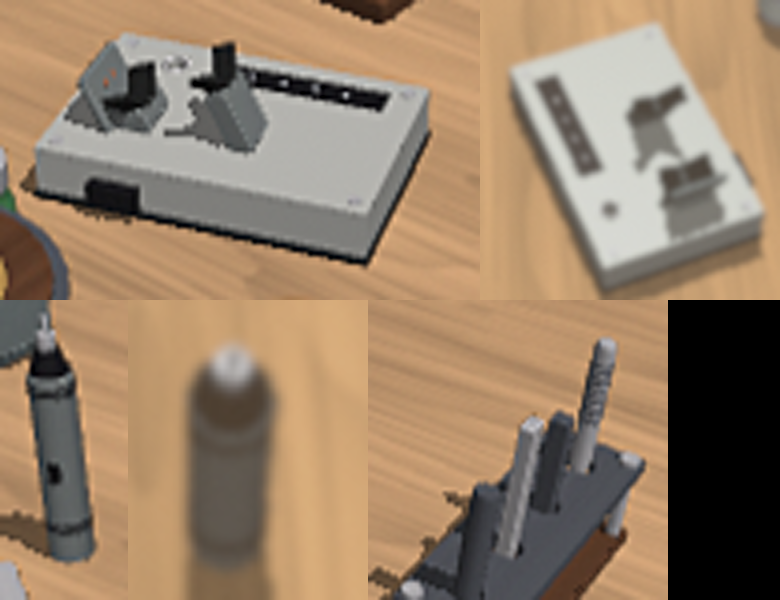

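```bash
cat > cam.py <<'E'
from h import *
E
python3 - <<'E'
from h import *
from scipy.optimize import least_squares as LS
np.set_printoptions(suppress=True,precision=1)
a=read_camera("scene");b=read_camera("side")
L=np.array([[-65,100],[65,100],[65,-100],[-65,-100]])
ps=np.array([[299.9,195.4],[342.5,182.5],[374.6,238.9],[327.5,255.4]])
pa=np.array([[347.5,222.5],[331,253],[248.7,237.5],[271,208.8]])
def W(p,l,z): c,s=np.cos(p[2]),np.sin(p[2]);l=np.atleast_2d(l);return np.c_[p[0]+c*l[:,0]-s*l[:,1],p[1]+s*l[:,0]+c*l[:,1],np.full(len(l),z)]
f=lambda p:np.r_[(proj(b,W(p,L,36))-ps).ravel(),(proj(a,W(p,L,36))-pa).ravel()]
r=LS(f,[600,-250,0.2]);print("dock",r.x,np.degrees(r.x[2]),r.fun)
h=atz(b,329,237.7,36);print("hole",h,"local",R.from_rotvec([0,0,-r.x[2]]).apply(h-[*r.x[:2],0]))
# cylinder: sample silhouette of engraver by tip and base
def g(p):
    t=[*p,167]; return np.r_[proj(a,t)[0]-[215.3,140],proj(b,t)[0]-[327.8,314.5]]
r=LS(g,[500,-500]);print("eng",r.x,r.fun,"base proj",proj(a,[*r.x,0]),proj(b,[*r.x,0]))
for n,ca,ea,cb in(("pin",a,(480.5,217.5),(282.5,95.5)),):
    P=tri([ray(a,*ea),ray(b,*cb)]);print(n,P,proj(a,P),proj(b,P))
for d in cut_out(a,"engraver")[:2]:
    m=d["region"];y,x=np.nonzero(m);print(y.min(),y.max(),x[y<y.min()+3].mean(),x[y==y.max()-3].mean())
E
```

```text
dock [585.2 -10.2   0.3] 18.448638248230512 [-1.4 -0.4  0.3 -1.2  0.4 -0.8 -0.7 -0.4 -0.6 -0.2 -0.1  0.8 -1.1 -0.8
 -0.7 -0.7]
hole [564.1 -76.5  36. ] local [-41.  -56.2  36. ]
eng [ 540.4 -328.2] [-1.6 -1.4 -0.6 -1. ] base proj [[220.8 193.6]] [[326.2 343.8]]
pin [455.5 354.8 142.7] [[478.9 218.8]] [[281.7  94.3]]
103 175 256.72727272727275 262.0
141 195 215.25 221.5
```

```bash
cat >> h.py <<'E'
def tilt(phi,beta):
    "tool rot: z points along azimuth phi, beta deg below horizontal; x up-ish"
    p,b=np.radians([phi,beta]);o=np.array([np.cos(p),np.sin(p),0]);u=np.array([0,0,1.])
    z=o*np.cos(b)-u*np.sin(b);x=o*np.sin(b)+u*np.cos(b);return R.from_matrix(np.c_[x,np.cross(z,x),z])
E
python3 - <<'E'
from h import *
a=read_camera("scene");print("big",atz(a,262,172,0))
for phi in(40,60,80):
    r=tilt(phi,30);z=r.as_matrix()[:,2];p=np.array([540,-328,100])+z*19
    print(phi,p-z*120,torow(p-z*120,r))
E
```

```text
big [ 374.38115749 -324.90412221    0.        ]
40 [ 472.99519123 -384.22371032  150.5       ] [32.88, -11.19, 8.08, 11.38, 59.25, -19.7]
60 [ 496.26571711 -403.75        150.5       ] [34.47, -8.61, 8.08, 21.82, 57.23, -37.79]
80 [ 524.81124295 -414.13972173  150.5       ] [36.86, -6.73, 8.08, 32.21, 53.88, -55.78]
```

```bash
python3 -m inch '[[4,-1,1,3,8,-5],[9,-2.2,2,6,16,-10.8],[14,-3.4,3.2,9.3,24.5,-16],[19,-4.7,4.4,12.5,33,-21.6],[24,-6,5.6,15.6,41,-27],[29,-7.2,6.8,18.7,49,-32.4],[34.5,-8.6,8.1,21.8,57.2,-37.8],[34.5,-8.6,8.1,21.8,57.2,-37.8],[34.5,-8.6,8.1,21.8,57.2,-37.8],[34.5,-8.6,8.1,21.8,57.2,-37.8]]' 1 40
python3 - <<'E'
from h import *
print(observe()["joint_pos"])
r=tilt(60,30);z=r.as_matrix()[:,2];p=np.array([540,-328,100])+z*19
print(torow(p-z*120,r),torow(p,r))
c=read_camera("wrist");save(c,"w1.png");print(c["fx"],c["cx"],c["cy"])
for d in cut_out(c,"engraver"): print(d["p"],d["extent"])
E
```

```text
clock: 2.55
ee_pos: [496.0, -405.4, 151.7]
ee_rot: [-2.047, -1.181, -1.178]
ft_force: [-0.4, -0.9, 0.3]
finger_gap: 85.8
grasp_force: 0.0
[ 1.28653159  0.94758012 -0.45675346  1.36950231 -0.57400005  1.40060988
  0.64771137]
[-0.03, -0.06, 0.19, 0.16, 0.22, 0.05] [0.02, -0.09, 12.19, 0.16, 0.22, 0.05]
309.70691628693146 323.21871570161665 201.11229981045452
0.76 [298.8, 130.4, 343.2, 272.8]
0.66 [52.0, 134.5, 188.9, 309.5]
```

View pics/w1.png

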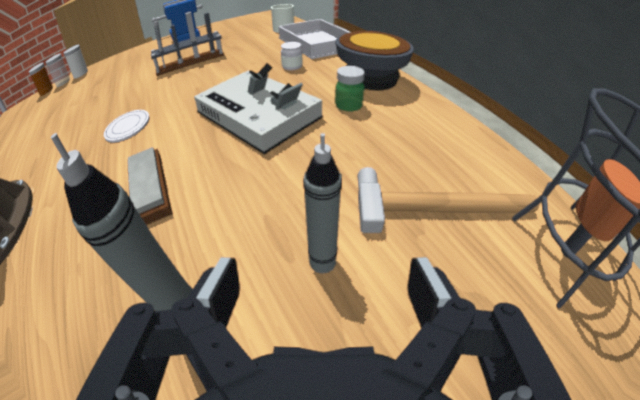

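Run:
```python
from h import *
np.set_printoptions(suppress=True,precision=1)
c=read_camera("wrist")
print("tip",atz(c,322.5,137,168,True),"nose cyl",atz(c,322,188,128,True),"front rim (15mm short)",atz(c,321,270,0,True))
P=atz(c,322,188,128,True)
rk=[d for d in cut_out(c,"dock")]
print([(d["p"],d["extent"]) for d in rk])
print("cam",np.array(c["extrinsics"])[:3,3])
```

```text
tip [ 537.5 -332.2  168. ] nose cyl [ 532.7 -339.7  128. ] front rim (15mm short) [ 532.7 -337.5    0. ]
[]
cam [ 454.  -476.4  292.5]
```

```bash
python3 -m inch '[[0,-0.1,4,0,0,0],[0,-0.1,8,0,0,0],[0,-0.1,11,0,0,0],[0,-0.1,12.4,0,0,0],[0,-0.1,12.4,0,0,0],[0,-0.1,12.4,0,0,0]]' 1 40
python3 -m inch '[[0,0,0,0,0,0],[0,0,0,0,0,0],[0,0,0,0,0,0],[0,0,0,0,0,0],[0,0,0,0,0,0],[0,0,0,0,0,0],[0,0,0,0,0,0]]' 0 90
```

```text
clock: 3.5
ee_pos: [549.1, -312.1, 88.6]
ee_rot: [-2.045, -1.179, -1.179]
ft_force: [-0.6, -0.2, 0.1]
finger_gap: 85.1
grasp_force: 0.0
clock: 4.38
ee_pos: [549.5, -310.4, 88.5]
ee_rot: [-2.043, -1.18, -1.179]
ft_force: [0.7, -1.6, 2.8]
finger_gap: 28.1
grasp_force: 88.3
```

```bash
python3 -m inch '[[1,0,-0.6,0,0,0],[4,0,-2.3,0,0,0],[8,0,-4.6,0,0,0],[12,0,-7,0,0,0],[13,0,-7.5,0,0,0],[13,0,-7.5,0,0,0]]'
python3 - <<'E'
from h import *
np.set_printoptions(suppress=True,precision=1)
b=read_camera("side")
P=atz(b,353,228.4,72);D=np.array([585.2,-10.2,0]);Ry=R.from_rotvec([0,0,np.radians(18.4)])
print("endplate local",Ry.inv().apply(P-D))
s=observe();r=tilt(108.4,95)
t=D+Ry.apply([-50,-20,260]);print(t,torow(t,r),s["finger_gap"],s["grasp_force"],s["ft_force"])
E
```

```text
clock: 5.12
ee_pos: [549.2, -310.0, 238.4]
ee_rot: [-2.043, -1.181, -1.178]
ft_force: [-0.4, 0.6, -2.2]
finger_gap: 28.0
grasp_force: 88.8
endplate local [ 14.  -74.3  72. ]
[544.1 -45.  260. ] [13.35, -13.66, 18.52, 23.43, -60.88, -45.23] 27.948378400715566 88.77515947446227 [-0.5  0.  -2.8]
```

```bash
python3 -m inch '[[1.5,-1.5,2,2.6,-6.8,-5],[3,-3,4.1,5.2,-13.5,-10],[4.5,-4.5,6.2,7.8,-20.3,-15],[6,-6.1,8.2,10.4,-27,-20.1],[7.4,-7.6,10.3,13,-33.8,-25.1],[8.9,-9.1,12.3,15.6,-40.6,-30.2],[10.4,-10.6,14.4,18.2,-47.4,-35.2],[11.9,-12.1,16.5,20.8,-54.1,-40.2],[13.4,-13.7,18.5,23.4,-60.9,-45.2],[13.4,-13.7,18.5,23.4,-60.9,-45.2],[13.4,-13.7,18.5,23.4,-60.9,-45.2]]'
python3 - <<'E'
from h import *
np.set_printoptions(suppress=True,precision=1)
s=observe();print(s["joint_pos"])
c=read_camera("wrist");save(c,"w2.png");print(np.array(c["extrinsics"]))
for q in("engraver","dock","reset_button"):
  for d in cut_out(c,q): print(q,d["p"],d["extent"])
E
```

```text
clock: 6.55
ee_pos: [543.5, -44.7, 260.0]
ee_rot: [1.796, 2.491, -0.08]
ft_force: [0.1, -1.7, -2.0]
finger_gap: 28.0
grasp_force: 88.9
[ 0.3  0.3 -0.5  1.7  0.3  1.1  0. ]
[[  0.9   0.3   0.1 514.1]
 [  0.3  -0.9  -0.4  43.3]
 [ -0.    0.4  -0.9 394.3]
 [  0.    0.    0.    1. ]]
engraver 0.93 [126.7, 264.5, 196.7, 347.9]
engraver 0.82 [279.4, 173.3, 361.6, 353.1]
engraver 0.56 [359.7, 120.6, 409.0, 214.3]
dock 0.77 [308.9, 51.0, 423.6, 214.7]
```

View pics/w2.png

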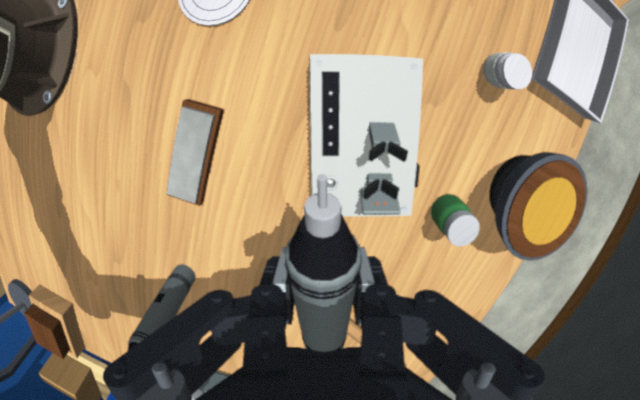

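The dock lies below the camera, with corners near (310,54), (422,59) and (411,215). Its saddles are at about (385,145) and (380,188), and the hole is near (331,182). The engraver is held firmly, nose towards the camera.

Run:
```python
from h import *
i=cv2.imread("pics/w2.png")[46:220,300:430]
i=cv2.resize(i,None,fx=3.4,fy=3.4,interpolation=cv2.INTER_CUBIC)
for k in range(0,130,10): cv2.putText(i,str(300+k),(int(k*3.4),8),0,.3,(0,0,255),1);cv2.line(i,(int(k*3.4),9),(int(k*3.4),14),(0,0,255),1)
for k in range(4,174,10): cv2.putText(i,str(46+k),(0,int(k*3.4)),0,.3,(0,0,255),1)
cv2.imwrite("pics/w2c.png",i);print(i.shape)
```

```text
(592, 442, 3)
```

View pics/w2c.png

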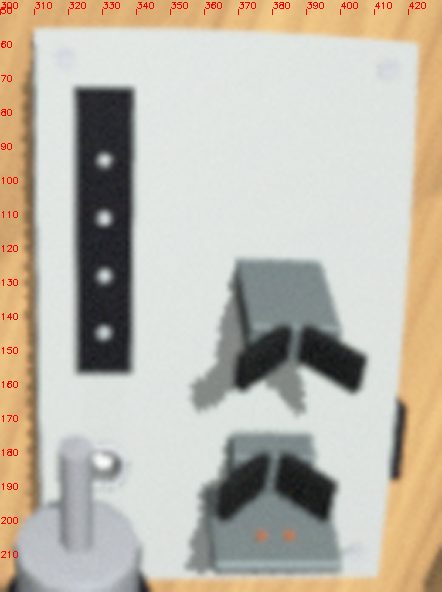

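```bash
cat > fit.py <<'E'
from h import *
from scipy.optimize import least_squares as LS
np.set_printoptions(suppress=True,precision=2)
def projf(c,P):
    T=np.array(c["extrinsics"]);q=(np.atleast_2d(P)-T[:3,3])@T[:3,:3]
    th=np.arctan2(np.hypot(q[:,0],q[:,1]),q[:,2]);n=np.hypot(q[:,0],q[:,1])
    return np.c_[c["fx"]*th*q[:,0]/n+c["cx"],c["fy"]*th*q[:,1]/n+c["cy"]]
s,k=np.sin(np.radians(25)),np.cos(np.radians(25))
Z=np.array([0,k,s]);Y=np.array([0,s,-k])   # cradle axes in dock frame
cr=lambda x,y,z:np.array([x,0,0])+y*Y+z*Z
E
cat > f1.py <<'E'
from fit import *
c=read_camera("wrist")
px=lambda u,v:(300+u/3.4,46+v/3.4)
dk=[((-65,100,36),(35,28)),((65,100,36),(417,43)),((65,-100,36),(378,577))]
ck=[((-18,4,76),(237,360)),((-18,4,62),(238,392)),((18,4,76),(367,355)),((18,4,62),(358,393)),((-18,4,20),(218,487)),((18,4,20),(336,487)),((-18,4,2),(222,521)),((18,4,2),(330,523)),((-23,-13,0),(213,572)),((23,-13,0),(342,573))]
hx=(105,466)
def world(p,L): return R.from_rotvec([0,0,p[2]]).apply(L)+[p[0],p[1],0]
def f(p):
    A=[world(p,np.array(l,float)) for l,_ in dk]+[world(p,np.array([p[3],p[4],60])+cr(*l)) for l,_ in ck]+[world(p,np.array([p[5],p[6],36.]))]
    return (projf(c,A)-[px(*u) for u in [q for _,q in dk]+[q for _,q in ck]+[hx]]).ravel()
r=LS(f,[585,-10,.32,15,-70,-40,-60],loss="soft_l1");p=r.x
print(p,np.degrees(p[2]));print(f(p).reshape(-1,2))
print("cradle",world(p,np.array([p[3],p[4],60.])),"hole",world(p,np.array([p[5],p[6],36.])))
E
python3 f1.py
```

```text
[586.33 -15.26   0.32  17.39 -71.66 -41.79 -54.72] 18.464433468442177
[[-0.16  0.3 ]
 [ 0.26  0.04]
 [-0.09 -0.45]
 [ 2.55 -0.38]
 [ 0.91  0.45]
 [-1.86  1.68]
 [-1.46  0.56]
 [ 3.05 -0.  ]
 [-1.31 -0.01]
 [ 0.39  0.43]
 [-2.05 -0.28]
 [-0.06 -2.5 ]
 [ 0.39 -3.15]
 [-0.   -0.  ]]
cradle [625.52 -77.72  60.  ] hole [564.02 -80.39  36.  ]
```

```bash
cat > eng.py <<'E'
from fit import *
s_=observe();RT=R.from_rotvec(s_["ee_rot"]);T0=np.array(s_["ee_pos"])
def engr(k,d,lat=0,h=None):
    b=np.radians(30+d);ax=np.array([np.cos(b),0,-np.sin(b)]);x=np.array([0,lat,-k]);h=88.5+.5*k if h is None else h
    tail=x-h*ax;return T0+RT.apply(tail),RT.apply(ax)
def hull(tail,ax):
    u=np.cross(ax,[0,0,1.]);u/=np.linalg.norm(u);v=np.cross(ax,u);a=np.linspace(0,6.283,40)[:,None]
    ring=lambda z,r:tail+ax*z+r*(np.cos(a)*u+np.sin(a)*v)
    return np.r_[ring(0,15),ring(128,15),ring(150,7),ring(168,1)]
E
python3 - <<'E'
from eng import *
t,ax=engr(22,0);print(t,t+168*ax)
for n in("scene","side","wrist"):
    c=read_camera(n);pr=projf if n=="wrist" else proj
    print(n,"tip",pr(c,t+168*ax),"tail",pr(c,t))
    P=pr(c,hull(t,ax));print("hull",P.min(0),P.max(0))
    for k in(18,26): print(k,pr(c,sum(0*0 if 0 else v*w for v,w in zip(engr(k,0),(1,168)))))
    for d in cut_out(c,"engraver"):
        y,x=np.nonzero(d["region"]);i=np.argmin(y);print(round(d["p"],2),d["extent"],"area",len(x))
    save(c,"e_"+n+".png")
a=cv2.imread("pics/e_scene.png");b=cv2.imread("pics/e_side.png")
ta,tb=[proj(read_camera(n),t+ax*84)[0].astype(int) for n in("scene","side")]
cr_=lambda i,q:cv2.resize(i[max(q[1]-45,0):q[1]+45,q[0]-45:q[0]+45],(400,400),interpolation=cv2.INTER_CUBIC)
print(ta-45,tb-45)
cv2.imwrite("pics/ec.png",np.hstack([cr_(a,ta),cr_(b,tb)]))
E
```

```text
[ 571.62 -130.38  241.07] [524.06  14.28 312.03]
scene tip [[323.05 111.73]] tail [[259.06 133.99]]
hull [254.94 110.5 ] [323.29 140.42]
18 [[323.7  113.24]]
26 [[322.4  110.21]]
0.83 [248.7, 103.3, 268.8, 175.5] area 873
0.7 [257.0, 108.7, 320.7, 141.3] area 719
0.41 [260.8, 208.2, 305.9, 238.9] area 596
side tip [[309.14 130.79]] tail [[336.35 205.07]]
hull [308.65 130.57] [343.3  207.82]
18 [[308.93 131.46]]
26 [[309.36 130.12]]
0.84 [317.9, 141.9, 341.5, 204.6] area 797
0.6 [234.0, 298.6, 259.7, 354.2] area 1088
wrist tip [[323.59 180.46]] tail [[323.16 342.8 ]]
hull [284.76 178.04] [361.94 361.82]
18 [[323.59 172.23]]
26 [[323.59 189.16]]
0.61 [282.0, 174.7, 359.0, 352.6] area 8766
0.59 [126.8, 263.8, 198.8, 352.5] area 2095
[244  78] [277 122]
```

View pics/ec.png

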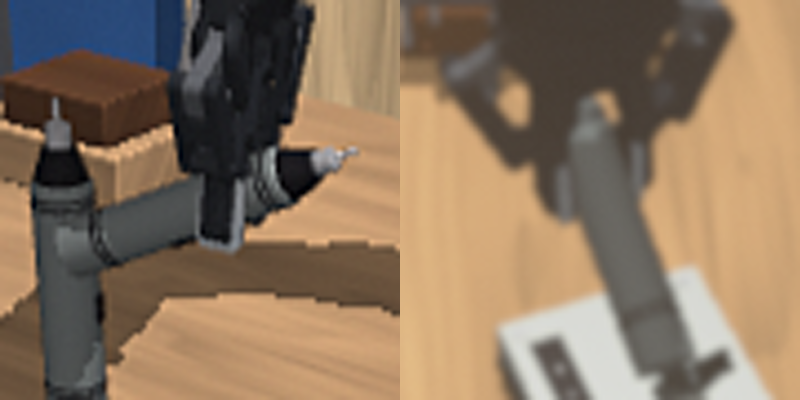

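```bash
cat > pl.py <<'E'
from eng import *
yaw=np.radians(18.45);Rz=R.from_rotvec([0,0,yaw]);C=np.array([625.3,-75.7,60]);a=Rz.apply(Z);n=-Rz.apply(Y)
r=tilt(108.45,95);b=np.radians(30);K=21.
tt=np.array([0,0,-K])-(88.5+.5*K)*np.array([np.cos(b),0,-np.sin(b)])
def tcp(dx,dn,dz): return C+Rz.apply([dx,0,0])+n*dn+a*dz-r.apply(tt)
E
python3 - <<'E'
from pl import *
for q in((0,60,12),(0,8,12),(0,0,12),(0,0,0)): print(q,tcp(*q),torow(tcp(*q),r))
# current errors
t,ax=engr(21,0);print((ax@a),t)
E
```

```text
(0, 60, 12) [602.07  -6.06 140.37] [2.94, 6.68, 11.94, 0.09, 0.05, -0.12]
(0, 8, 12) [595.11  14.79  93.24] [5.54, 6.67, 16.44, 0.09, 0.05, -0.12]
(0, 0, 12) [594.04  17.99  85.99] [5.94, 6.67, 17.13, 0.09, 0.05, -0.12]
(0, 0, 0) [597.48   7.68  80.92] [4.91, 6.67, 17.74, 0.09, 0.05, -0.12]
0.9999991485614845 [ 572.05 -128.41  240.94]
```

```bash
python3 -m inch '[[1,3,3,0,0,0],[2.5,6,7,0,0,0],[2.9,6.7,10,0,0,0],[2.9,6.7,11.9,0,0,0],[4.2,6.7,14.2,0,0,0],[5,6.7,15.5,0,0,0],[5.5,6.7,16.3,0,0,0],[5.5,6.7,16.4,0,0,0],[5.5,6.7,16.4,0,0,0]]'
python3 - <<'E'
from pl import *
print(torow(tcp(0,8,12),r),torow(tcp(0,0,12),r),observe()["ft_force"])
A=cv2.imread
c=read_camera("side");save(c,"p_side.png");d=read_camera("scene");save(d,"p_scene.png");w=read_camera("wrist");save(w,"p_w.png")
t,ax=engr(21,0)
for q in(c,d): print(proj(q,[t,t+128*ax,t+168*ax,C]))
s=cv2.resize(A("pics/p_side.png")[160:260,290:390],(400,400),interpolation=2);e=cv2.resize(A("pics/p_scene.png")[180:270,245:345],(400,360),interpolation=2);e=np.vstack([e,np.zeros((40,400,3),np.uint8)])
cv2.imwrite("pics/pc.png",np.hstack([s,e]))
E
```

```text
clock: 8.32
ee_pos: [596.1, 14.3, 94.4]
ee_rot: [1.796, 2.486, -0.076]
ft_force: [-0.5, -0.1, -1.9]
finger_gap: 28.1
grasp_force: 89.1
[0.09, -0.07, 0.11, 0.14, 0.08, -0.14] [0.49, -0.08, 0.8, 0.14, 0.08, -0.14] [-0.48 -0.06 -1.85]
[[353.47 225.58]
 [335.5  177.57]
 [330.04 162.99]
 [354.02 230.86]]
[[267.77 214.79]
 [315.15 203.34]
 [331.14 199.48]
 [265.58 219.04]]
```

View pics/pc.png

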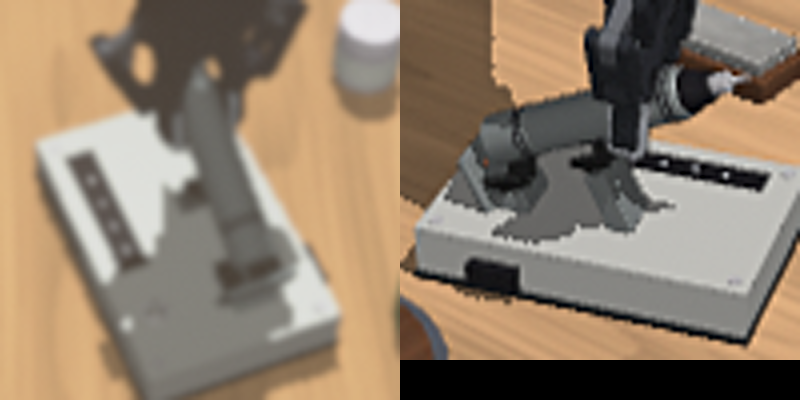

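```bash
python3 -m inch '[[0.2,-0.1,0.3,0,0,0],[0.3,-0.1,0.45,0,0,0],[0.4,-0.1,0.6,0,0,0],[0.4,-0.1,0.6,0,0,0]]'
python3 -m inch '[[0.05,0,0.1,0,0,0],[0.1,0,0.2,0,0,0],[0.1,0,0.2,0,0,0]]'
python3 -c "
from pl import *
print(torow(tcp(0,0,12),r),observe()['ft_force'])"
```

```text
clock: 8.98
ee_pos: [593.3, 17.7, 87.1]
ee_rot: [1.796, 2.488, -0.077]
ft_force: [0.9, -0.0, -2.3]
finger_gap: 27.9
grasp_force: 89.1
clock: 9.35
ee_pos: [593.3, 18.4, 85.2]
ee_rot: [1.796, 2.488, -0.077]
ft_force: [0.3, 0.6, -2.1]
finger_gap: 27.9
grasp_force: 89.2
[-0.07, 0.06, -0.07, 0.09, 0.05, -0.1] [ 0.26  0.64 -2.08]
```

```bash
python3 -m inch '[[0.05,0.05,0.1,0,0,0],[0.1,0.05,0.18,0,0,0],[0.1,0.05,0.18,0,0,0]]'
python3 -m inch '[[0.05,0,0.1,0,0,0],[0.1,0,0.18,0,0,0],[0.1,0,0.18,0,0,0]]'
```

```text
clock: 9.72
ee_pos: [593.8, 19.0, 84.0]
ee_rot: [1.796, 2.487, -0.077]
ft_force: [-0.7, -1.1, 5.7]
finger_gap: 27.6
grasp_force: 89.8
clock: 10.1
ee_pos: [593.8, 19.5, 83.2]
ee_rot: [1.796, 2.485, -0.077]
ft_force: [-5.0, -1.8, 16.3]
finger_gap: 28.1
grasp_force: 90.6
```

```bash
python3 -m inch '[[-0.05,0,-0.15,0,0,0],[-0.3,0,-0.0,0,0,0],[-0.55,0,0.15,0,0,0],[-0.55,0,0.15,0,0,0]]'
python3 -m inch '[[-0.17,0,0.1,0,0,0],[-0.26,0,0.15,0,0,0],[-0.26,0,0.15,0,0,0]]'
python3 -c "
from pl import *
print(torow(tcp(0,0,0),r),observe()['ft_force'])"
```

```text
clock: 10.6
ee_pos: [594.8, 16.4, 82.1]
ee_rot: [1.795, 2.489, -0.075]
ft_force: [-8.3, 4.1, 18.8]
finger_gap: 28.1
grasp_force: 91.1
clock: 10.98
ee_pos: [595.5, 14.4, 81.2]
ee_rot: [1.794, 2.489, -0.075]
ft_force: [-10.3, 4.6, 22.2]
finger_gap: 28.5
grasp_force: 91.4
[-0.7, -0.02, 0.08, 0.16, -0.02, -0.03] [-10.27   4.56  22.23]
```

```bash
python3 -m inch '[[-0.05,-0.1,-0.1,0,0,0],[-0.2,-0.1,0,0,0,0],[-0.4,-0.1,0.1,0,0,0],[-0.4,-0.1,0.1,0,0,0]]'
python3 -m inch '[[-0.1,-0.03,0.05,0,0,0],[-0.17,-0.03,0.1,0,0,0],[-0.17,-0.03,0.1,0,0,0]]'
```

```text
clock: 11.48
ee_pos: [597.0, 9.4, 79.5]
ee_rot: [1.794, 2.488, -0.073]
ft_force: [-1.2, 1.9, 8.2]
finger_gap: 27.9
grasp_force: 90.2
clock: 11.85
ee_pos: [597.0, 9.5, 79.4]
ee_rot: [1.793, 2.49, -0.071]
ft_force: [-5.9, 7.1, 16.5]
finger_gap: 27.9
grasp_force: 91.0
```

```bash
python3 -m inch '[[0.1,-0.05,-0.1,0,0,0],[0.1,-0.05,-0.1,0,0,0]]' - 30
python3 -m inch '[[0,0,0,0,0,0],[0,0,0,0,0,0],[0,0,0,0,0,0],[0,0,0,0,0,0],[0,0,0,0,0,0]]' 0.6 30
```

```text
clock: 12.1
ee_pos: [596.9, 9.3, 79.6]
ee_rot: [1.794, 2.488, -0.071]
ft_force: [0.2, 5.8, 7.6]
finger_gap: 28.2
grasp_force: 90.0
clock: 12.72
ee_pos: [595.5, 7.0, 78.5]
ee_rot: [1.796, 2.488, -0.077]
ft_force: [-0.2, 0.2, -0.2]
finger_gap: 51.0
grasp_force: 0.0
```

```bash
python3 -m inch '[[0,0,-2,0,0,0],[0,0,-6,0,0,0],[0,0,-11,0,0,0],[0,0,-16,0,0,0],[0,0,-18,0,0,0],[0,0,-18,0,0,0]]'
python3 - <<'E'
from fit import *
w=read_camera("wrist");save(w,"q_w.png");s=read_camera("side");save(s,"q_s.png")
for d in cut_out(w,"engraver"): print(d["p"],d["extent"])
A=cv2.resize(cv2.imread("pics/q_w.png")[150:400,200:520],(480,375));B=cv2.resize(cv2.imread("pics/q_s.png")[170:260,290:380],(320,320),interpolation=2)
B=np.vstack([B,np.zeros((55,320,3),np.uint8)]);cv2.imwrite("pics/q.png",np.hstack([A,B]))
print(torow([455.5,354.8,230],tilt(180,90)),torow([455.5,354.8,230],tilt(0,90)))
E
```

```text
clock: 13.48
ee_pos: [591.1, 22.4, 259.6]
ee_rot: [1.795, 2.486, -0.074]
ft_force: [0.3, 0.3, -0.9]
finger_gap: 51.3
grasp_force: 0.0
0.95 [303.2, 127.3, 340.3, 248.9]
0.79 [104.0, 281.5, 168.2, 365.6]
[35.95, -2.26, -0.5, -3.17, 4.35, -71.61] [35.95, -2.26, -0.5, 4.74, 3.46, 108.26]
```

View pics/q.png

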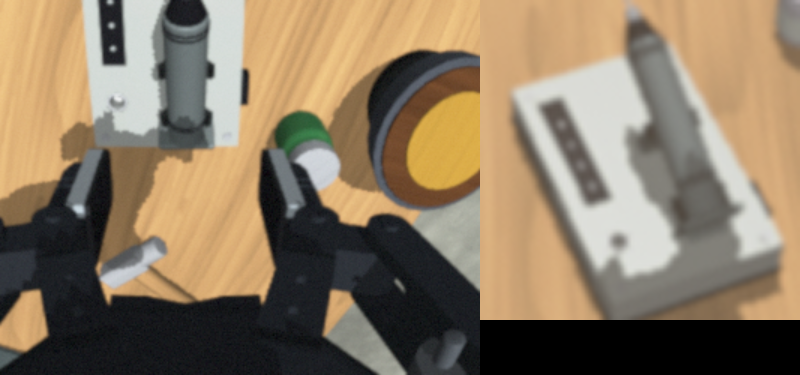

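The engraver lies in both saddles against the end plate, released, and the hole shows at wrist pixel (279,217). Next is the punch.

```bash
python3 -c "
from fit import *
print(atz(read_camera('wrist'),278.7,217.3,36,True))"
python3 -m inch '[[4.5,-0.3,0,-0.4,0.5,-9],[9,-0.6,0,-0.8,1,-18],[13.5,-0.8,0,-1.2,1.6,-27],[18,-1.1,0,-1.6,2.2,-36],[22.5,-1.4,0,-2,2.7,-45],[27,-1.7,0,-2.4,3.3,-54],[31.5,-2,0,-2.8,3.8,-63],[36,-2.3,0,-3.2,4.3,-71.6],[36,-2.3,0,-3.2,4.3,-71.6],[36,-2.3,0,-3.2,4.3,-71.6]]' 1 30
python3 - <<'E'
from fit import *
w=read_camera("wrist");save(w,"r_w.png");print(observe()["joint_pos"])
for q in("pin_punch","rack","chisel","square_punch","doming_punch"):
  for d in cut_out(w,q)[:3]:print(q,round(d["p"],2),d["extent"])
print("pred head",projf(w,[[455.5,354.8,141],[455.5,354.8,58]]))
E
```

```text
[560.48 -75.95  36.  ]
clock: 14.92
ee_pos: [455.7, 354.4, 225.1]
ee_rot: [0.002, 3.14, -0.001]
ft_force: [0.2, -1.2, 0.3]
finger_gap: 85.7
grasp_force: 0.0
[-0.16  0.51 -0.87  1.65  0.41  1.18  0.44]
pin_punch 0.86 [326.4, 172.0, 342.2, 217.4]
rack 0.81 [305.8, 146.9, 362.8, 311.3]
chisel 0.67 [321.5, 254.4, 333.2, 303.2]
square_punch 0.91 [327.1, 213.3, 336.8, 250.6]
square_punch 0.33 [113.1, 53.9, 175.6, 132.6]
doming_punch 0.57 [315.2, 288.9, 334.1, 331.1]
pred head [[324.52 208.67]
 [324.44 181.45]]
```

View pics/r_w.png

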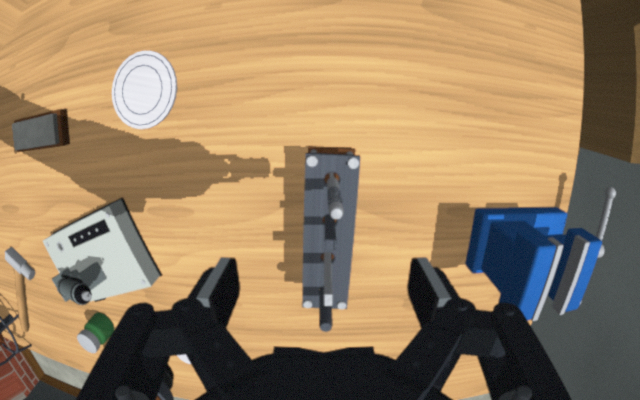

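Run:
```python
from fit import *
w=read_camera("wrist")
T=atz(w,337,213,139,True);B=atz(w,332,182,60,True);print("head",T,"plate",B)
print([atz(w,u,v,58,True) for u,v in((312,161),(354,163),(342,305),(308,304))])
ax=(T-B)/np.linalg.norm(T-B);print(ax,np.degrees(np.arccos(ax[2])))
z=108;P=T+(z-139)/(ax[2])*ax;print(P,torow([P[0],P[1],89],tilt(180,90)))
```

```text
head [460.85 364.79 139.  ] plate [456.57 362.79  60.  ]
[array([434.93, 342.4 ,  58.  ]), array([436.97, 385.23,  58.  ]), array([613.9 , 376.73,  58.  ]), array([612.21, 334.57,  58.  ])]
[0.05 0.03 1.  ] 3.424499801251745
[459.17 364.01 108.  ] [-0.27, 0.94, 13.73, 0.02, 0.19, -0.07]
```

```bash
python3 -m inch '[[-0.2,0.95,2,0,0.2,0],[-0.2,0.95,6,0,0.2,0],[-0.2,0.95,10,0,0.2,0],[-0.2,0.95,13,0,0.2,0],[-0.2,0.95,13.7,0,0.2,0],[-0.2,0.95,13.7,0,0.2,0]]' 1 30
python3 -m inch '[[0,0,0,0,0,0],[0,0,0,0,0,0],[0,0,0,0,0,0],[0,0,0,0,0,0],[0,0,0,0,0,0],[0,0,0,0,0,0],[0,0,0,0,0,0],[0,0,0,0,0,0]]' 0 80
python3 - <<'E'
from fit import *
w=read_camera("wrist");save(w,"s_w.png")
for d in cut_out(w,"pin_punch")[:2]:print(d["p"],d["extent"])
s=observe();print(projf(w,np.array(s["ee_pos"])+[0,0,19+33-2]))
E
```

```text
clock: 16.02
ee_pos: [457.8, 365.2, 89.1]
ee_rot: [0.001, -3.14, -0.001]
ft_force: [-0.7, 0.9, 0.6]
finger_gap: 85.4
grasp_force: 0.0
clock: 17.02
ee_pos: [458.1, 364.9, 89.5]
ee_rot: [0.0, -3.141, -0.001]
ft_force: [-0.8, -1.3, 6.0]
finger_gap: 10.1
grasp_force: 77.9
0.76 [306.2, 218.7, 339.4, 338.7]
[[323.87 326.44]]
```

```bash
python3 -m inch '[[0,0,-1,0,0,0],[0,0,-4,0,0,0],[0,0,-8,0,0,0],[0,0,-12,0,0,0],[0,0,-16,0,0,0],[0,0,-17,0,0,0],[0,0,-17,0,0,0]]'
python3 - <<'E'
from fit import *
s=observe();p=np.array(s["ee_pos"]);print(s["grasp_force"],s["finger_gap"])
for n in("side","scene","wrist"):
    c=read_camera(n);save(c,"t_"+n+".png");pr=projf if n=="wrist" else proj
    print(n,pr(c,[p-[0,0,81],p+[0,0,52]]))
    for d in cut_out(c,"pin_punch")[:2]:
        y,x=np.nonzero(d["region"]);print(d["p"],d["extent"],x[y>=y.max()-1].mean(),x[y<=y.min()+1].mean())
# hole target: rotate tool to keep near j7 neutral
for a in(108.4,150,180): print(a,torow([562.5,-77.5,200],tilt(a,90)))
E
```

```text
clock: 18.0
ee_pos: [458.3, 364.6, 259.4]
ee_rot: [0.0, 3.141, 0.001]
ft_force: [0.1, -0.5, -1.5]
finger_gap: 10.1
grasp_force: 77.9
77.91455877944827 10.135475519771992
side [[281.73  81.88]
 [278.03  39.  ]]
0.61 [274.7, 59.2, 284.8, 81.1] 280.6666666666667 280.0
scene [[486.64 205.84]
 [501.   143.22]]
0.88 [490.0, 142.9, 503.0, 202.0] 488.0 500.0
0.17 [374.1, 205.0, 420.8, 225.7] 399.4 396.7027027027027
wrist [[324.76 212.05]
 [325.2  333.32]]
0.57 [306.3, 202.6, 340.8, 338.8] 323.5 323.0
108.4 [-10.47, -44.18, 5.82, -0.1, -0.08, 71.61]
150 [-10.47, -44.18, 5.82, -0.06, -0.11, 30.01]
180 [-10.47, -44.18, 5.82, -0.03, -0.12, 0.01]
```

```bash
python3 -m inch '[[-1.2,-5,0,0,0,0],[-2.4,-10,0,0,0,0],[-3.6,-15,0,0,0,0],[-4.8,-20,0,0,0,0],[-6,-25,0,0,0,0],[-7.2,-30,0,0,0,0],[-8.4,-35,0,0,0,0],[-9.6,-40,1,0,0,0],[-10.2,-43.5,4,0,0,0],[-10.2,-44.2,5.8,0,0,0],[-10.2,-44.2,5.8,0,0,0],[-10.2,-44.2,5.8,0,0,0]]'
python3 - <<'E'
from fit import *
s=observe();p=np.array(s["ee_pos"]);print(s["joint_pos"])
w=read_camera("wrist");save(w,"u_w.png")
print("pred tip",projf(w,p-[0,0,81]),"pred hole",projf(w,[[562,-77.5,36]]))
i=cv2.imread("pics/u_w.png")[100:300,220:440];i=cv2.resize(i,None,fx=3,fy=3,interpolation=2)
for k in range(0,220,20): cv2.putText(i,str(220+k),(k*3,10),0,.35,(0,0,255),1)
for k in range(20,200,20): cv2.putText(i,str(100+k),(0,k*3),0,.35,(0,0,255),1)
cv2.imwrite("pics/uc.png",i)
E
```

```text
clock: 19.8
ee_pos: [560.5, -75.3, 201.9]
ee_rot: [-0.004, 3.141, 0.002]
ft_force: [-0.5, -0.1, -0.7]
finger_gap: 10.2
grasp_force: 78.1
[ 0.62  0.49 -0.82  1.71  0.4   1.11  1.25]
pred tip [[323.73 210.47]] pred hole [[321.51 183.59]]
```

View pics/uc.png

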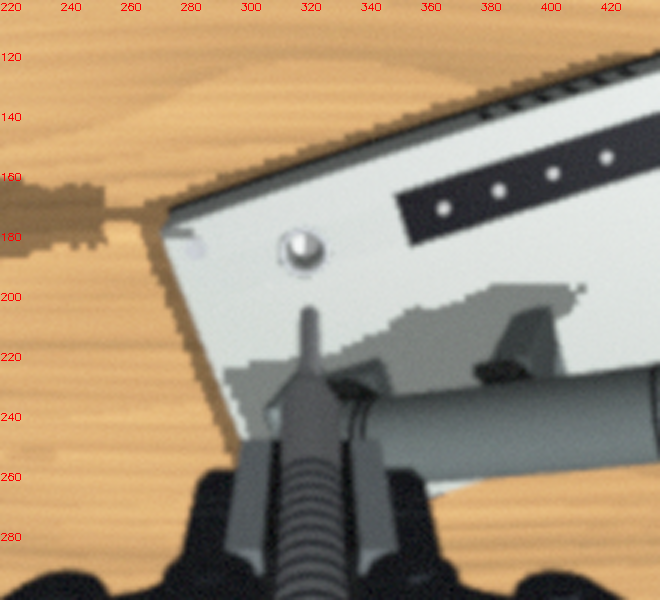

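The pin tip shows at (323,203) and the hole ring centre at (320.3,183.7). I'll work out the offset on their height planes.

```bash
cat > off.py <<'E'
from fit import *
import sys
a=[float(v) for v in sys.argv[1:]]
s=observe();p=np.array(s["ee_pos"]);w=read_camera("wrist");R0=R.from_rotvec(s["ee_rot"])
t=atz(w,a[0],a[1],p[2]-81,True);h=atz(w,a[2],a[3],36,True)
print("tip",t,"rel",t-p,"hole",h,"tool shift cm",R0.inv().apply([*(h-t)[:2],0])/10)
E
python3 off.py 323 203 320.3 183.7
```

```text
tip [554.69 -75.94 121.13] rel [ -5.95  -0.58 -81.  ] hole [562.48 -78.86  36.  ] tool shift cm [-0.78 -0.29  0.  ]
```

```bash
python3 -m inch '[[-0.4,-0.15,1.5,0,0,0],[-0.8,-0.3,4,0,0,0],[-0.8,-0.3,6,0,0,0],[-0.8,-0.3,7.2,0,0,0],[-0.8,-0.3,7.2,0,0,0],[-0.8,-0.3,7.2,0,0,0]]'
python3 - <<'E'
from fit import *
s=observe();p=np.array(s["ee_pos"])
w=read_camera("wrist");save(w,"v_w.png")
print("pred tip",projf(w,p+[-5.95,-.58,-81]),"pred hole",projf(w,[[562.5,-78.9,36]]))
i=cv2.imread("pics/v_w.png")[150:260,260:380];i=cv2.resize(i,None,fx=5,fy=5,interpolation=2)
for k in range(0,120,10): cv2.putText(i,str(260+k),(k*5,10),0,.35,(0,0,255),1)
for k in range(10,110,10): cv2.putText(i,str(150+k),(0,k*5),0,.35,(0,0,255),1)
cv2.imwrite("pics/vc.png",i)
E
```

```text
clock: 20.65
ee_pos: [568.5, -80.0, 129.6]
ee_rot: [-0.0, 3.141, 0.001]
ft_force: [-0.3, -0.5, 0.1]
finger_gap: 10.0
grasp_force: 78.1
pred tip [[323.06 203.09]] pred hole [[325.25 197.96]]
```

View pics/vc.png

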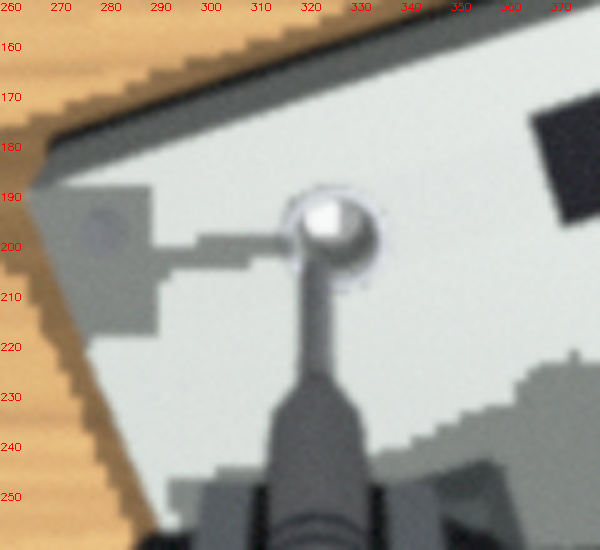

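The hole ring centre is at about (326.2,197.4) and the pin tip at (323.2,202.6), just above the mouth.

```bash
python3 off.py 323.2 202.6 326.2 197.4
```

```text
tip [562.3  -80.59  48.77] rel [ -6.33  -0.44 -81.  ] hole [562.21 -78.22  36.  ] tool shift cm [0.01 0.24 0.  ]
```

```bash
python3 -m inch '[[0,0.24,0,0,0,0],[0,0.24,0.5,0,0,0],[0,0.24,0.9,0,0,0],[0,0.24,0.9,0,0,0]]'
python3 -m inch '[[0,0,0.2,0,0,0],[0,0,0.4,0,0,0],[0,0,0.6,0,0,0],[0,0,0.8,0,0,0],[0,0,0.8,0,0,0]]'
```

```text
clock: 21.25
ee_pos: [567.7, -77.9, 119.4]
ee_rot: [-0.0, -3.14, -0.001]
ft_force: [0.0, 0.1, -1.5]
finger_gap: 10.1
grasp_force: 78.1
clock: 21.88
ee_pos: [568.0, -77.9, 111.8]
ee_rot: [0.0, -3.141, -0.001]
ft_force: [-0.4, 0.3, -1.0]
finger_gap: 10.1
grasp_force: 78.1
```

```bash
python3 -m inch '[[0,0,0.2,0,0,0],[0,0,0.4,0,0,0],[0,0,0.5,0,0,0],[0,0,0.5,0,0,0]]'
python3 -m inch '[[0,0,0.1,0,0,0],[0,0,0.2,0,0,0],[0,0,0.3,0,0,0],[0,0,0.3,0,0,0],[0,0,0.3,0,0,0]]'
```

```text
clock: 22.38
ee_pos: [568.0, -77.8, 106.9]
ee_rot: [0.0, -3.141, -0.001]
ft_force: [0.6, -0.0, -0.2]
finger_gap: 10.3
grasp_force: 78.1
clock: 23.0
ee_pos: [568.2, -77.8, 104.1]
ee_rot: [0.0, -3.141, -0.001]
ft_force: [0.1, 0.5, 1.7]
finger_gap: 10.0
grasp_force: 78.3
```

```bash
python3 -m inch '[[0,0,0.1,0,0,0],[0,0,0.2,0,0,0],[0,0,0.2,0,0,0],[0,0,0.2,0,0,0]]'
python3 -m inch '[[0,0,0.1,0,0,0],[0,0,0.2,0,0,0],[0,0,0.2,0,0,0],[0,0,0.2,0,0,0]]'
```

```text
clock: 23.5
ee_pos: [568.2, -77.8, 102.0]
ee_rot: [0.0, -3.141, -0.001]
ft_force: [-0.1, -0.2, 2.8]
finger_gap: 9.9
grasp_force: 78.4
clock: 24.0
ee_pos: [568.4, -77.8, 100.4]
ee_rot: [0.0, 3.141, 0.001]
ft_force: [-0.8, 0.8, 7.6]
finger_gap: 10.0
grasp_force: 79.2
```

```bash
python3 -m inch '[[0,0,0.05,0,0,0],[0,0,0.08,0,0,0],[0,0,0.08,0,0,0],[0,0,0.08,0,0,0],[0,0,0.08,0,0,0],[0,0,0.08,0,0,0]]'
python3 - <<'E'
from fit import *
s=read_camera("side")
for d in cut_out(s,"engraver")[:3]:print(d["p"],d["extent"])
for i in range(3): print(observe()["ft_force"]); read_camera("side")
E
```

```text
clock: 24.75
ee_pos: [568.7, -77.7, 100.1]
ee_rot: [-0.0, 3.141, 0.0]
ft_force: [-1.1, 0.4, 12.3]
finger_gap: 10.2
grasp_force: 79.6
0.92 [235.2, 293.6, 262.6, 354.1]
0.9 [341.9, 196.8, 354.6, 225.6]
[-1.22  0.01 12.12]
[-1.55 -0.91 11.42]
[-2.12 -0.48 12.32]
```

The button is on its stop: the force rises steeply to about 13 N with almost no further travel, and it holds steady. Handing in.

```bash
python3 -c "
from plant import hand_in
print(hand_in())"
```

```text
the job is handed in; nothing more can be done
None
```

The job is handed in: the engraver lies released in the cradle against the end plate, and the pin punch in the gripper is holding the reset button down on its stop at about 13 N; `hand_in()` returned no verdict.

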